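Switch the grinding-ball feeder over to the other jar

ROBOT

A 6-joint arm with a two-finger parallel gripper is mounted at the origin on a cart in front of the work surface, level with it; the furniture and walls round the work are solid. World frame = base frame: x ahead of the robot, y to its left, z up, the work surface at z = 0. Lengths are in m, angles in rad, forces in N, time in s.
With the tool pointing down it reaches from about 0.275 to 1 m from the base axis. Payload 8.4 kg.
Tool frame: the origin (TCP) lies at the very end of the fingers, on their centre line; the grasp point (between the pads) lies 19 mm behind it; z points along the fingers, y is the line along which they close (so a half turn about z gives the same grasp; the last joint's range is limited). The gripper opens to 85 mm and grips with 20 to 120 N. Pads are 22 mm wide; open, the fingers measure 114 mm over their backs; the gripper's body (76 mm by 85 mm) begins 54 mm behind the grasp point. The pads swing forward as they close: fully open they stand 13 mm farther back than shut.
Start: joints at [-1.11, 0.353, 1.633, -0, 1.155, -0.002], TCP at [0.279, -0.559, 0.231] pointing down, gripper open.
Joint ranges: [-2.63, 2.63], [-0.92, 2.1], [0.06, 2.66], [-1.3, 4.44], [0, 2.69], [-3.02, 3.02]. Speed limits (rad/s): [2.22, 2.22, 2.79, 3.14, 3.14, 3.14].

INTERFACE

Orientations are given as a unit quaternion [x, y, z, w].
In Python, from workcell import ctrl, cams, workorder gives the robot as it stands.
- The arm moves only by the tool arm_command, never from a script. Its argument "rows" is one flat list of numbers, 5 for each row, row after row: the shift along the tool's x, y, z in units of 50 mm (1.0 is 50 mm), then the turn about the tool's z in units of 8 degrees (1.0 is 8 degrees), then the finger opening in mm, from 0 to 85.4. In form: [dx, dy, dz, turn, jaw, dx, dy, dz, turn, jaw, ...]. A call has 1 to 12 rows; each row shifts and turns the commanded pose from where the row before left it, along the tool's axes as they then stand; what a row does not reach is not made up. A row lasts 1/8 s, in which the tool goes at most 62.5 mm and 10.7 degrees, less where a joint would pass 70% of its speed; a pose out of reach is approached as far as the arm can. A call is refused whole if a number of a shift passes 1 or a number of a turn 1, either way. A call with a gripper value outside its range is refused whole. The fingers move at their own pace and stop on an object; "grip_force" is the grip in N (left out, the last holds). Time passes only in rows, so rows that do not move let the fingers close. It gives the time, the measured TCP pose, the force, the opening and the grip force at its end, in the units of the state.
- ctrl.read_state(): the state, without advancing time (a new reading comes with each control period).
- cams.grab_frame(name): name is "scene" or "top" or "wrist"; returns (picture, depth): 384x512x3 uint8, red, green, blue; 384x512 float32, m along the optical axis (not along the pixel's ray), 0 where there is no reading.
- cams.get_calibration(name): a dict with "camera_matrix" (3x3 intrinsics, pixels), "R" (3x3) and "t" (3): a world point X has camera coordinates R X + t. Camera axes: x right, y down, z forward; pixel columns grow to the right and rows downward; lengths in m; the calibration is good to about 2 mm. A picture is of the moment at which its call begins: read the wrist's pose just before it. get_calibration takes no time and is no camera call; for the wrist camera it gives the pose at the moment of the call.
- workorder.job_done(): hands the job in; it is judged then, once.
The state is a dict: "time_s": time; "joint_pos": joint angles; "dq": joint speeds; "joint_torque": joint torques, N m; "tcp_pos": TCP position; "tool_rot": TCP orientation; "contact_force": force on the tool from outside, world axes, zero at the start; "torque": the same for the moment, N m; "opening": finger opening in m; "gripper_force": force on a finger pad.
Only numpy, scipy, OpenCV 4.12 (cv2) and the standard library are available. Lean on these libraries where they do the work, as an engineer would, in place of code of your own. Each camera call takes 0.05 s, during which the arm holds its last target. There are 200 camera calls.

TASK

The seesaw gate of the grinding-ball feeder has been left set to one grinding jar, but the four balls waiting in the chute are for the other one, under the raised end of the gate. Press that raised end down so that the gate rocks over, and only then push the slide stop fully open (to the left, by its round button) so that all four balls run into that jar. Nothing needs to be grasped: a fingertip will do; do not touch the balls, and do not lift or shift the jars, the small bottle, the crucible or the weighing boat.

Things in the scene. Friction and masses are not known exactly. Their poses are not given: they have to be found in the camera images.
- feeder: Bench ball feeder, screwed down: grey base plate 205 x 310 x 8 mm with two uprights, a sloping chute and two low rings that seat the jars. Origin on the bench under the gate's pivot; feeder x runs from the gate back along the chute (away from the robot), feeder y to the left jar, z up. The chute is 30 mm wide outside with its mouth above the middle of the gate; it rises to 0.23 m at the back. Nothing of the feeder is above 0.24 m.
- gate (a joint): Seesaw gate: an open steel trough 170 mm long (along feeder y), 33 mm wide, pivoting at mid-length on a shaft along feeder x, 135 mm above the bench. Value in rad: -0.30 = left (+y) end down on its stop, feeds the left jar; +0.30 = right end down, feeds the right jar. A dark steel weight above the pivot (top 0.19 m high) makes it fall to whichever side it is past level; under 1 N down on the raised thumb plate rocks it over, and it stays. Starts on either side.
- thumb_left (a point): Middle of the top of the gate's left thumb plate, a flat ribbed plate 34 mm (feeder x) x 30 mm (feeder y), 4 mm thick, on the robot's side of the trough, 35 mm in front of and 70 mm beside the pivot. About 173 mm high when that end is raised, 131 mm when lowered; the jar's rim is below it, at 98 mm.
- thumb_right (a point): The same for the right thumb plate.
- slide_stop (a joint): Slide stop across the chute, in m: 0 = shut (holds the balls), 0.040 = fully open. It slides along feeder +y (to the left), stays where it is left (about 1 N of friction), and starts at 0 to 0.004.
- slide_button (a point): Middle of the round black push button on the right end of the slide stop's bar: disc 24 mm across, 6 mm thick; this point is the outer (right, -y) face, about 206 mm high, 36 mm behind the pivot (feeder x) and 82 mm to its right when shut. Pushing this face to the left (feeder +y) by 40 mm opens the stop; the balls then run out by themselves within about a second.
- jar_left: Open stainless-steel grinding jar, 76 mm across, 90 mm high, wall 6 mm, loose in a low ring on the base plate under the left end of the gate, 110 mm beside the pivot. Origin at the centre of its underside, z up.
- jar_right: The same jar under the right end of the gate.
- jar_left_floor (a point): Centre of the left jar's inner floor.
- jar_right_floor (a point): Centre of the right jar's inner floor.
- ball_1_center (a point): One of the four balls waiting in a row in the chute behind the slide stop: white ceramic grinding ball, 20 mm across, about 25 g; this point is its centre.
- ball_2_center (a point): One of the four balls waiting in a row in the chute behind the slide stop: white ceramic grinding ball, 20 mm across, about 25 g; this point is its centre.
- ball_3_center (a point): One of the four balls waiting in a row in the chute behind the slide stop: white ceramic grinding ball, 20 mm across, about 25 g; this point is its centre.
- ball_4_center (a point): One of the four balls waiting in a row in the chute behind the slide stop: white ceramic grinding ball, 20 mm across, about 25 g; this point is its centre.
- sample_bottle: Bystander: white screw-cap bottle 38 mm across, 76 mm high, in front of the feeder. Origin under its centre.
- crucible: Bystander: porcelain crucible 41 mm across, 31 mm high, in front of the feeder. Origin under its centre.
- boat: Bystander: square white weighing boat 53 mm wide, 14 mm high, in front of the feeder. Origin under its centre.

How it is judged:
By the outcome, as a careful person would: the job done as asked, in the order asked, and still so for the second after the job is handed in, with the robot touching nothing.
It also fails if it takes over 35 s, if anything falls off the work surface, if the arm or the gripper's body presses on something with over 40 N, if the wrist force passes 120 N, or if a joint passes its speed limit or range.

## Working session

There is one attempt and no reset: what is moved stays moved. The work goes in short steps, Python scripts to look and compute and a tool call to move; the robot and the scene stay as the last step left them, time stands still between calls to the robot, and variables do not carry over. Pictures are saved under pics/ and viewed, at most 10 in all, crops included, and the job is handed in when it is done.

Besides the shell and the picture viewer there is one more tool, called after ">>>" as name(argument=value, ...) on one line, values as JSON. arm_command: Moves the arm, as the interface text tells. Its arguments: {"type":"object","properties":{"rows":{"type":"array","items":{"type":"number"}},"grip_force":{"type":"number"}},"required":["rows"]}

```bash
mkdir -p pics; python3 - <<'E'
from workcell import ctrl,cams
import cv2,numpy as np
s=ctrl.read_state(); print(s['time_s'],s['tcp_pos'],s['tool_rot'],s['opening'])
for n in('scene','top'):
    p,d=cams.grab_frame(n); cv2.imwrite(f'pics/{n}0.png',p[:,:,::-1]); np.savez(f'{n}0.npz',p=p,d=d)
    c=cams.get_calibration(n); print(n,-np.array(c['R']).T@c['t'])
E
```

```text
0.0 [ 0.27883205 -0.55882128  0.23057714] [ 9.73344866e-01  2.29345369e-01 -1.54070725e-04 -6.70385150e-04] 0.08511458808950513
scene [0.04983703 0.59610476 0.92871214]
top [ 0.39664401 -0.09087859  0.98304308]
```

View pics/scene0.png

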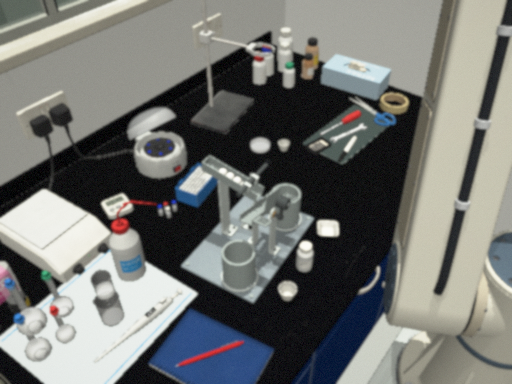

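View pics/top0.png

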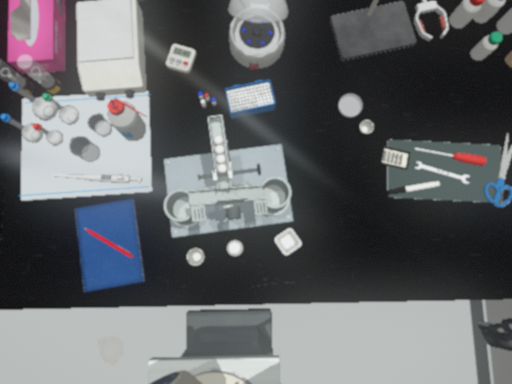

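The scene view shows the feeder at about (250,240). In the top view the left jar is near (179,207), the right jar near (276,195), the chute near (218,150) and the slide bar near (230,172). Next I enlarge the crop and get depth points.

```bash
cat > h.py <<'E'
import numpy as np,cv2
from workcell import ctrl,cams
def world(n,d):
    c=cams.get_calibration(n);K=np.array(c['camera_matrix']);R=np.array(c['R']);t=np.array(c['t'])
    v,u=np.mgrid[:384,:512]; P=np.stack([(u-K[0,2])/K[0,0]*d,(v-K[1,2])/K[1,1]*d,d],-1)
    return (P-t)@R
E
python3 - <<'E'
from h import *
z=np.load('top0.npz');p,d=z['p'],z['d'];W=world('top',d)
cv2.imwrite('pics/topc.png',cv2.resize(p[105:265,155:305,::-1],None,fx=4,fy=4,interpolation=cv2.INTER_CUBIC)[:600])
# base plate: grey at z~8mm
m=(abs(W[...,2]-.008)<.004)&(p.min(-1)>90)
m=m.astype(np.uint8);m[:105]=0;m[245:]=0;m[:,:155]=0;m[:,305:]=0
pts=W[m>0][:,:2].astype(np.float32);print(len(pts),cv2.minAreaRect(pts),cv2.boxPoints(cv2.minAreaRect(pts)))
for v in range(168,222,4):print(v,*[('%3d'%(1000*W[v,u,2])) for u in range(164,294,4)])
print(W[190,232],W[168,215],W[168,258])
E
```

```text
5155 ((0.6102280616760254, -0.04994034767150879), (0.38379237055778503, 0.35397443175315857), 84.65778350830078) [[ 0.41614327 -0.22452475]
 [ 0.76858014 -0.25748128]
 [ 0.8043128   0.12464406]
 [ 0.45187598  0.15760058]]
168   0   4   8   7   4   5   9   7   5   6  11   6   8 177 196 197 215   8  10   7   6   7 208 211   6   4   8   9   6   8   8   1   0
172   1  10   6  12   9   7   9   4  11  10   6  11 215 193 212 210 214 209 211 210 211 208   7   7 212   8  10   8   6   5   8   0  -2
176  -1  12  10  11   9   7   9   9   8 209 212 210 207 210 176 174 174 209   6   9   8   6   9   6  12   8   8  98  97   7   9   3   0
180   1   7   9   7   6   9  11   9   7   8   7   8   9 193 170 171 171   8   7   9   3   9   5   6   7  96  95  76  76  92  98  -1   2
184   3   8  10   8   8   9   7   6   6   7  14   9   9   9 171 172 169 116 118 112 113 113   9   6   9  79  36  19  29  53  79  96   1
188   0   7   6  10  12   6  10   8   9   9 116 114 109 162 167 154 156 146 138 133 128 124 122 120 114  15  17  14  17  13  49  97  -1
192   2   7  97  93  84  90 167 164 161 156 154 153 149 150 14
[... 439 characters left out ...]
 7 133 130 129  97  17  19  15  99   7   0
208  99  71  20  16  18  15  15 178 171 171 169   7  12   7   7 136 183 182 184   8   8   9   6 132 133 130  70  87  88  61  14   7   0
212   0  87  29  14  16  14  14 178 175 173 167  11   5   8   7  55 186 184 185   9   6  10   5 136 134 129   9   8   7  15   9   9   1
216   0  98  76  14  19  16  98 178 173 174 169  10   9   9   8   7 183 186 186 175   9  10  12   7  10   9   6   5   7  10   7  10   4
220   2   1  13  99  97  95  73 178 175 170 168   8  11   8   7   5   5  10   8  10   8   9  10   8   4   8   9   7   6   9  11   9   9
[ 0.53964984 -0.05573288  0.13603484] [ 0.57562643 -0.02369133  0.20069984] [ 0.56985221 -0.11236851  0.21935435]
```

View pics/topc.png

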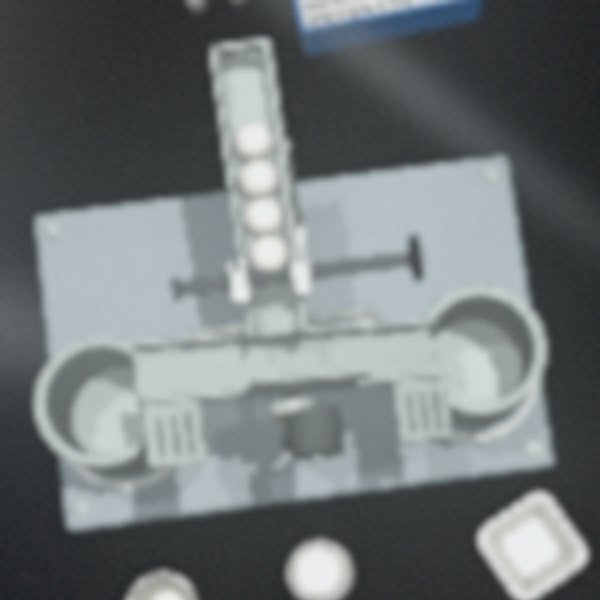

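The crop shows the left end raised, with its thumb plate at about 173 mm, full-image pixel (198,213). The right plate is lowered at (261,207), the button is at (259,169), and four balls wait in the chute.

```bash
python3 - <<'E'
from h import *
from scipy.spatial.transform import Rotation as Ro
z=np.load('top0.npz');p,d=z['p'],z['d'];W=world('top',d)
def reg(u0,u1,v0,v1,zl,zh):
    w=W[v0:v1,u0:u1].reshape(-1,3);w=w[(w[:,2]>zl)&(w[:,2]<zh)];return w
for n,a in dict(TL=(190,208,203,224,.160,.19),TR=(253,269,199,217,.12,.142),BT=(257,263,160,178,.18,.23)).items():
    w=reg(*a);print(n,len(w),w.mean(0).round(4),w.min(0).round(4),w.max(0).round(4))
b=reg(196,258,164,180,.19,.225);
vx=np.polyfit(b[:,1],b[:,0],1);print('bar dx/dy',vx)
j=[]
for a in((160,196,185,228),(255,298,173,215)):
    w=reg(*a,.09,.102);c=cv2.minEnclosingCircle(w[:,:2].astype(np.float32));print('jar',c);j.append(np.array(c[0]))
e=j[0]-j[1];yaw=np.arctan2(-e[0],e[1]);print('yaw',yaw,np.linalg.norm(e))
O=j[0]/2+j[1]/2;c,s=np.cos(yaw),np.sin(yaw);R=np.array([[c,-s],[s,c]])
for n,q in dict(TL=(-.035,.07),TR=(-.035,-.07),B=(.036,-.082)).items():print(n,O+R@q)
print(O)
st=ctrl.read_state();print(Ro.from_quat(st['tool_rot']).as_matrix().round(3))
for a in((184,207,245,268),(225,245,236,260),(272,305,225,258)):print('by',reg(*a,.012,.1).mean(0))
E
```

```text
TL 267 [0.4886 0.0153 0.1732] [ 0.4684 -0.0036  0.1621] [0.5083 0.0331 0.1824]
TR 205 [ 0.5023 -0.1171  0.1322] [ 0.4849 -0.133   0.1247] [ 0.5197 -0.1019  0.1402]
BT 35 [ 0.5687 -0.1133  0.2144] [ 0.5592 -0.1165  0.2001] [ 0.5795 -0.1104  0.2194]
bar dx/dy [-0.0811975   0.56180222]
jar ((0.5137467384338379, 0.06788654625415802), 0.03761840984225273)
jar ((0.5405060648918152, -0.1527997851371765), 0.038114529103040695)
yaw 0.1206659501516749 0.22230276295055473
TL [0.48395476 0.02282132]
TR [ 0.50080703 -0.11616069]
B [ 0.57273525 -0.11952693]
[ 0.5271264  -0.04245662]
[[ 0.895  0.446 -0.001]
 [ 0.446 -0.895  0.001]
 [ 0.    -0.001 -1.   ]]
by [0.39554393 0.04368128 0.02425927]
by [ 0.4135505  -0.05692833  0.06736476]
by [ 0.42779315 -0.18839052  0.01425214]
```

>>> arm_command(rows=[0,0,-0.3,0.9,0,0,0,-0.3,0.9,0,0,0,0,0.8,0,0,0,0,0,0])

```text
time_s: 0.6
tcp_pos: [0.279, -0.5591, 0.2611]
tool_rot: [0.999, 0.05, -0.0, -0.0]
contact_force: [0.0, -0.2, 0.3]
opening: 0.0126
gripper_force: 0.0
```

```bash
cat >> h.py <<'E'
from scipy.spatial.transform import Rotation as Ro
def togo(g):
    s=ctrl.read_state();R=Ro.from_quat(s['tool_rot']).as_matrix()
    print('t',s['time_s'],'tcp',s['tcp_pos'].round(4),'F',np.round(s['contact_force'],1),'open',s['opening'],'yaw',np.arctan2(R[1,0],R[0,0]))
    print('units',(R.T@(np.array(g)-s['tcp_pos'])/.05).round(2))
E
python3 -c "
from h import *
togo((.486,.016,.23))"
```

```text
t 0.6 tcp [ 0.279  -0.5591  0.2611] F [ 0.  -0.2  0.3] open 0.012568460157364092 yaw 0.10052173537556472
units [  5.27 -11.03   0.63]
```

>>> arm_command(rows=[0.35,-0.73,0,0,0,0.35,-0.73,0,0,0,0.35,-0.73,0,0,0,0.35,-0.73,0,0,0,0.35,-0.73,0,0,0,0.35,-0.73,0,0,0,0.35,-0.73,0,0,0,0.35,-0.73,0,0,0,0.35,-0.73,0,0,0,0.35,-0.73,0,0,0,0.35,-0.73,0,0,0,0.35,-0.73,0,0,0])

```text
time_s: 2.1
tcp_pos: [0.4444, -0.1012, 0.261]
tool_rot: [0.999, 0.051, -0.0, -0.0]
contact_force: [0.8, -0.7, 0.6]
opening: -0.0001
gripper_force: 0.0
```

>>> arm_command(rows=[0.35,-0.73,0,0,0,0.35,-0.73,0,0,0,0.35,-0.73,0,0,0,0,0,0,0,0,0,0,0,0,0])

```text
time_s: 2.72
tcp_pos: [0.4852, 0.0114, 0.2609]
tool_rot: [0.999, 0.051, -0.001, 0.0]
contact_force: [0.0, 0.0, -0.4]
opening: -0.0
gripper_force: 0.0
```

```bash
python3 -c "
from h import *
togo((.486,.016,.20))
p,d=cams.grab_frame('wrist');cv2.imwrite('pics/w1.png',p[:,:,::-1])"
```

```text
t 2.725 tcp [0.4852 0.0114 0.2609] F [ 0.   0.  -0.4] open -3.4072486211306434e-05 yaw 0.10206517154542773
units [ 0.03 -0.09  1.22]
```

View pics/w1.png

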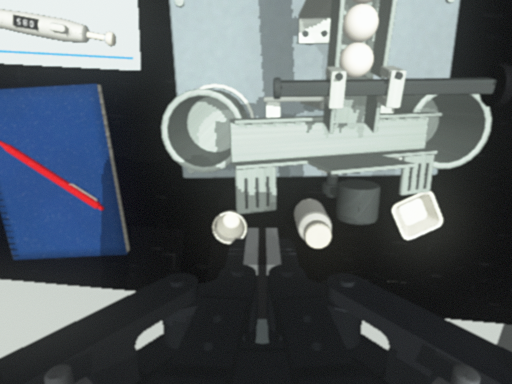

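The fingertips are at about (261,235) and the left thumb plate is ahead and below at (256,188), so they line up. The button is at (500,85). I'll check the plate and button from this close view.

```bash
python3 -c "
from h import *
p,d=cams.grab_frame('wrist');W=world('wrist',d)
for n,(u0,u1,v0,v1,a,b) in dict(TL=(232,280,165,214,.155,.19),BT=(485,511,62,110,.185,.23)).items():
    w=W[v0:v1,u0:u1].reshape(-1,3);w=w[(w[:,2]>a)&(w[:,2]<b)];print(n,len(w),np.median(w,0),w.min(0),w.max(0))
"
```

```text
TL 1892 [0.48802163 0.0167449  0.17321467] [0.46856737 0.00056979 0.16702518] [0.50575583 0.0339426  0.17953276]
BT 1031 [ 0.57066984 -0.1101681   0.21077447] [ 0.55898426 -0.11709046  0.19779509] [ 0.58234385 -0.10330297  0.21915518]
```

>>> arm_command(rows=[0,-0.1,0.5,0,0,0,0,0.5,0,0,0,0,0.4,0,0,0,0,0.15,0,0,0,0,0.15,0,0,0,0,0.15,0,0,0,0,0.15,0,0,0,0,0.15,0,0,0,0,0.15,0,0,0,0,0.15,0,0,0,0,0,0,0])

```text
time_s: 4.2
tcp_pos: [0.4847, 0.0167, 0.1381]
tool_rot: [0.999, 0.05, -0.001, -0.0]
contact_force: [-0.3, -0.4, 0.1]
opening: -0.0001
gripper_force: 0.0
```

```bash
python3 -c "
from h import *
togo((.486,.016,.26))
p,d=cams.grab_frame('wrist');W=world('wrist',d)
cv2.imwrite('pics/w2.png',p[:,:,::-1])"
```

```text
t 4.2 tcp [0.4847 0.0167 0.1381] F [-0.3 -0.4  0.1] open -9.08258659962161e-05 yaw 0.09984263102872691
units [ 0.02  0.02 -2.44]
```

View pics/w2.png

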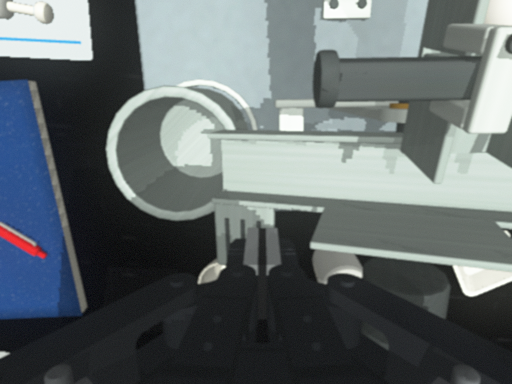

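The trough's left end is now down by the jar, and the finger rests above the lowered plate. I'll lift and check.

>>> arm_command(rows=[0,0,-0.4,0,0,0,0,-0.8,0,0,0,0,-0.8,0,0,0,0,-0.6,0,0,0,0,0,0,0])

```text
time_s: 4.88
tcp_pos: [0.4867, 0.0167, 0.2715]
tool_rot: [0.999, 0.05, 0.003, 0.0]
contact_force: [0.9, 0.2, 0.0]
opening: -0.0002
gripper_force: 0.0
```

```bash
python3 -c "
from h import *
togo((.575,-.165,.27))
p,d=cams.grab_frame('wrist');W=world('wrist',d)
cv2.imwrite('pics/w3.png',p[:,:,::-1])
for u0,u1,v0,v1 in ((238,272,175,205),(405,430,160,190)): print(np.median(W[v0:v1,u0:u1].reshape(-1,3),0))
"
```

```text
t 4.875 tcp [0.4867 0.0167 0.2715] F [0.9 0.2 0. ] open -0.00016949766669868303 yaw 0.09977887418809557
units [1.39 3.79 0.04]
[0.47164131 0.02181582 0.12787007]
[ 0.50653227 -0.09845076  0.1683221 ]
```

View pics/w3.png

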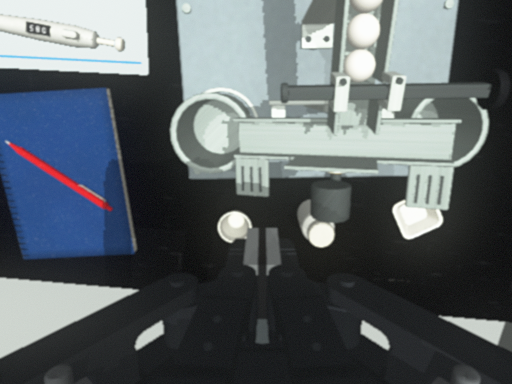

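The gate has rocked over: the left plate is at about 128 mm and the right at about 168–173 mm, with the weight now on the left. Next I move out to the right of the button.

>>> arm_command(rows=[0,0.6,0,0,0,0.2,0.7,0,0,0,0.3,0.7,0,0,0,0.3,0.7,0,0,0,0.3,0.7,0,0,0,0.3,0.4,0,0,0,0,0,0,0,0,0,0,0,0,0])

```text
time_s: 5.92
tcp_pos: [0.5728, -0.1648, 0.2677]
tool_rot: [0.999, 0.05, -0.001, -0.0]
contact_force: [-0.3, 0.4, -1.2]
opening: 0.0003
gripper_force: 0.0
```

```bash
python3 -c "
from h import *
togo((.575,-.165,.198))
p,d=cams.grab_frame('wrist');W=world('wrist',d)
cv2.imwrite('pics/w4.png',p[:,:,::-1])
m=(W[...,2]>.19)&(W[...,2]<.225)&(p.max(-1)<90)&(W[...,1]<-.06)&(abs(W[...,0]-.57)<.03)&(W[...,1]>-.15)
w=W[m];print(len(w),w.min(0),w.max(0))
b=w[w[:,1]<w[:,1].min()+.005];print(b.mean(0),b.min(0),b.max(0))
"
```

```text
t 5.925 tcp [ 0.5728 -0.1648  0.2677] F [-0.3  0.4 -1.2] open 0.00034651667267190803 yaw 0.09974593727789613
units [0.05 0.01 1.39]
916 [ 0.56115871 -0.11671754  0.19577736] [ 0.58313376 -0.06003704  0.21944853]
[ 0.57230138 -0.11445577  0.21077412] [ 0.56115871 -0.11671754  0.19577736] [ 0.58313376 -0.11172511  0.21944853]
```

View pics/w4.png

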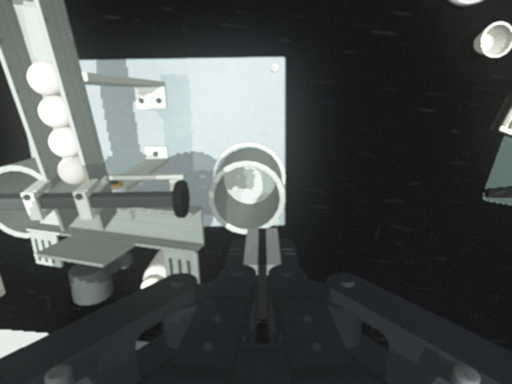

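>>> arm_command(rows=[0.1,0,0.6,0,0,0,0,0.6,0,0,0,0,0.15,0,0,0,-0.2,0,0,0,0,-0.2,0,0,0,0,-0.2,0,0,0,0,-0.2,0,0,0,0,-0.2,0,0,0,0,-0.2,0,0,0,0,-0.2,0,0,0,0,0,0,0,0])

```text
time_s: 7.35
tcp_pos: [0.5716, -0.0945, 0.2012]
tool_rot: [0.999, 0.05, -0.0, -0.0]
contact_force: [-0.2, -0.2, -0.1]
opening: 0.0003
gripper_force: 0.0
```

```bash
python3 -c "
from h import *
togo((.572,-.0927,.2))
p,d=cams.grab_frame('wrist');W=world('wrist',d)
cv2.imwrite('pics/w5.png',p[:,:,::-1])
m=(W[...,2]>.195)&(W[...,2]<.22)&(p.max(-1)<90)&(W[...,1]<.06)&(abs(W[...,0]-.57)<.03)&(W[...,1]>-.15)
w=W[m];print(len(w),w.min(0),w.max(0))
"
```

```text
t 7.35 tcp [ 0.5716 -0.0945  0.2012] F [-0.2 -0.2 -0.1] open 0.00031550360550652455 yaw 0.10052624305866213
units [ 0.01 -0.03  0.02]
4835 [ 0.55142751 -0.10760679  0.19514424] [0.58299877 0.02441539 0.21996862]
```

View pics/w5.png

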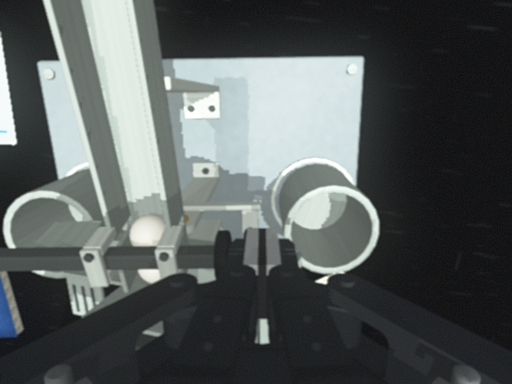

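The stop is nearly open: the button is against the finger at (225,255) and the balls are starting to run. I continue gently to the end stop.

>>> arm_command(rows=[0,-0.06,0,0,0,0,-0.06,0,0,0,0,0,0,0,0])

```text
time_s: 7.78
tcp_pos: [0.5715, -0.0924, 0.2014]
tool_rot: [0.999, 0.05, 0.0, 0.003]
contact_force: [0.6, -15.2, -1.6]
opening: 0.0002
gripper_force: 7.5
```

>>> arm_command(rows=[0,-0.04,0,0,0,0,0,0,0,0])

```text
time_s: 8.02
tcp_pos: [0.5715, -0.0921, 0.2015]
tool_rot: [0.999, 0.05, 0.001, 0.004]
contact_force: [-0.1, -22.7, -2.1]
opening: -0.0002
gripper_force: 11.6
```

The finger is firmly at the end stop (23 N, no further travel). I back off to the right, lift, and look.

>>> arm_command(rows=[0,0.3,0,0,0,0,0.6,0,0,0,0,0.3,-0.3,0,0,0,0,-0.8,0,0,0,0.9,-0.5,0,0,0,0.9,0,0,0,0,0.9,0,0,0,0,0.9,0,0,0,0,0,0,0,0])

```text
time_s: 9.15
tcp_pos: [0.5949, -0.3289, 0.2819]
tool_rot: [0.999, 0.048, 0.0, 0.0]
contact_force: [-0.5, 0.5, 0.2]
opening: 0.0002
gripper_force: 0.0
```

```bash
python3 -c "
from h import *
togo((.57,-.36,.28))
p,d=cams.grab_frame('top');W=world('top',d)
cv2.imwrite('pics/top2.png',cv2.resize(p[105:265,155:305,::-1],None,fx=4,fy=4,interpolation=cv2.INTER_CUBIC)[:600])
m=(W[...,2]>.195)&(W[...,2]<.225)&(abs(W[...,0]-.57)<.03)&(W[...,1]>-.15)&(W[...,1]<.1)&(p.max(-1)<100);w=W[m];print(w.min(0),w.max(0))"
```

```text
t 9.15 tcp [ 0.5949 -0.3289  0.2819] F [-0.5  0.5  0.2] open 0.0002483556412940669 yaw 0.0966175525668323
units [-0.55  0.57  0.04]
[ 0.55758031 -0.07786314  0.21104364] [ 0.57316681 -0.07360301  0.21967726]
```

View pics/top2.png

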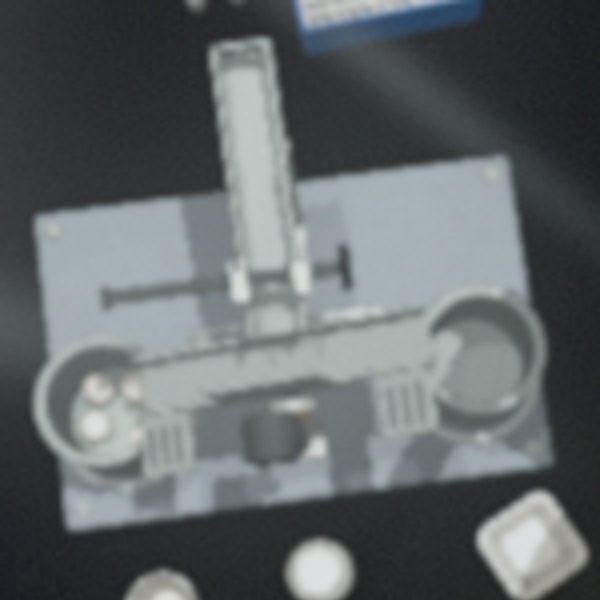

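The chute is empty and three balls are clearly in the left jar at (98,388), (132,388) and (95,424). The fourth is probably the bright spot at (138,435), and there is another bright spot at (315,447). I check both by depth.

```bash
python3 -c "
from h import *
p,d=cams.grab_frame('top');W=world('top',d)
print((W[208:220,182:200,2]*1000).astype(int));print(p[208:220,182:200].min(-1))
print((W[212:222,228:240,2]*1000).astype(int));print(W[216,234],W[214,189],W[202,179])
p,d=cams.grab_frame('scene');W=world('scene',d);cv2.imwrite('pics/s2.png',cv2.resize(p[170:300,180:330,::-1],None,fx=4,fy=4,interpolation=cv2.INTER_CUBIC))"
```

```text
[[ 18  13  15  17  16  13  18 128 132 132 131 132 130 132 133 134 134 134]
 [ 16  16  17  17  16  15  16  17 130 128 132 132 129 131 132 134 130 133]
 [ 29  18  15  19  15  18  16  12 127 126 131 131 132 130 130 131 132 134]
 [ 29  16  17  15  17  14  17  29 129 128 132 129 130 130 132 134 135 133]
 [ 32  15  15  17  13  15  34  32 129 126 133 129 131 134 130 132 135 135]
 [ 14  14  18  16  17  36  35  35 126 127 126 132 127 132 129 131 133 135]
 [ 15  14  13  15  18  32  33  32 130 129 126 130 129 131 131 134 133 135]
 [ 14  15  17  15  15  33  36  98 127 127 127 129 129 130 130 133 132 137]
 [ 19  16  15  19  15  99  97 100 130 983 130 131 129 132 133 135 134 136]
 [ 16  15  14  97  98  98  97  99 126 128 132 129 132 128 132 131 134 134]
 [ 96  95  97  99  96  99  99  92  84 128 132 131 132 127 130 134 132 134]
 [ 96  97  98  99  99  93  86  80  74 129 129 129 131 129 130 132 131 134]]
[[183 184 186 186 181 179 173 162 154 150 148 151 155 162 169 166 158 156]
 [186 184 187 189 187 187 179 163 156 157 158 158 158 161 167 166 164 165]
 [187 184 187 189 189 187 179 163 158 162 165 165
[... 620 characters left out ...]
 145]
 [176 174 174 171 160 145 122 105 118 144 146 142 154 156 145 152 156 146]]
[[180 175 140  43  39  40  36  26   5   7   7   7]
 [179 176 143 142  18  15  12  13   5   5 983  10]
 [179 174 141 143  14  14  14  14  11   8   5   7]
 [180 177 140 141 135  13  16  13   9   5   9   6]
 [180 178 143 140 137  14  15   9  12   7   7   9]
 [178 176 140  17  11  15  15  16   8   7   9   9]
 [180 178 136  13  12  13  14  15   8   6   8   8]
 [180 177  12  11  10  10   5   7   7   5   6   8]
 [  9   8   6   8   7   9   6   7   8   8   5   9]
 [ 10   7  10   8   6   8   7   6   8  10  12   8]]
[ 0.49351264 -0.05501666  0.01554618] [0.49881482 0.05559859 0.03244198] [0.52885277 0.08008702 0.03517301]
```

View pics/s2.png

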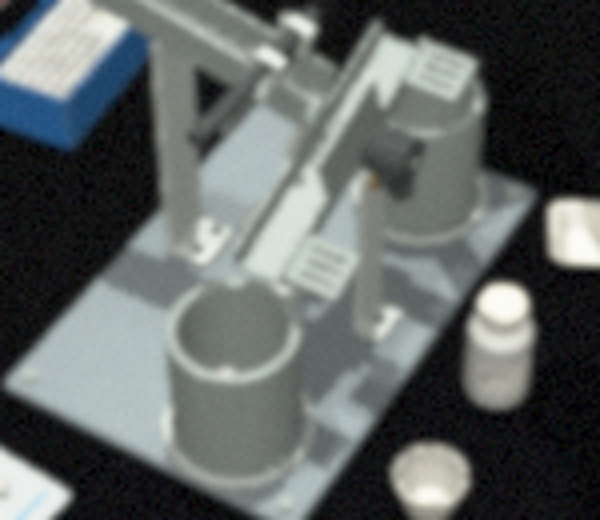

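The fourth ball is in the jar, with its top at 35 mm like the others. The other bright spot is the upright's foot. The gate has its left end down and nothing else has moved.

```bash
python3 -c "
from workcell import workorder;print(workorder.job_done())"
```

```text
the job is handed in; nothing more can be done
None
```

The gate is rocked over to the left, the slide stop was then pushed fully open to its end stop, and all four balls are in the left jar; the job is handed in.

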